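# Gauge the last two bushings and gather the good ones in a corner of the tray

### The job

One of the two brass bushings standing on the bench fits the gauge pin and the other is bored too tight: find the one that fits by sliding it fully down the pin, then put it in the blue tray with the other good ones, and put the tight one in the red reject dish. Then take the tray by its rim and tilt it until all four good bushings have slid together into one corner, and finish holding it tilted and still like that, so that they can be picked out; its low corner may rest on the bench, but the tray must not lean on anything else. Leave the other things on the bench where they stand.

Things in the scene. Friction and masses are not known exactly. Their poses are not given: they have to be found in the camera images.
- tray: Blue plastic parts tray, 0.20 to 0.33 kg empty, loose on the bench. Origin at the centre of its underside; x its short, y its long direction, z up out of the mouth. Inside 160 mm (x) by 220 mm (y); floor 3 mm thick and polished: bushings start to slide on it at about 7 to 10 degrees. The middle, 40 mm either way along y from the centre, starts empty.
- tray_rim (a point): Centre of the tray's mouth, level with the top of its rim, 45 mm above the underside. The rim runs all round: over the top 14 mm it is 10 mm thick (inner face 80 mm from the centre in x, 110 mm in y; outer face 90 and 120 mm), below that a 3 mm wall with the same inner face. It can be pinched from above, one finger inside, one outside.
- tray_corner0 (a point): Inner corner of the tray at its -x, -y end, 12 mm above the tray's floor (15 mm above its underside).
- tray_corner1 (a point): Inner corner of the tray at its -x, +y end, 12 mm above the tray's floor (15 mm above its underside).
- tray_corner2 (a point): Inner corner of the tray at its +x, -y end, 12 mm above the tray's floor (15 mm above its underside).
- tray_corner3 (a point): Inner corner of the tray at its +x, +y end, 12 mm above the tray's floor (15 mm above its underside).
- bushing0_center (a point): Brass-coloured metal bushing, a short plain tube: outside diameter 30 mm, height 24 mm, 30 g. This point is its centre, half-way up; z runs along the bore. Already gauged good; starts standing in the tray.
- bushing1_center (a point): Brass-coloured metal bushing, a short plain tube: outside diameter 30 mm, height 24 mm, 30 g. This point is its centre, half-way up; z runs along the bore. Already gauged good; starts standing in the tray.
- bushing2_center (a point): Brass-coloured metal bushing, a short plain tube: outside diameter 30 mm, height 24 mm, 30 g. This point is its centre, half-way up; z runs along the bore. Already gauged good; starts standing in the tray.
- bushing_p_center (a point): Brass-coloured metal bushing, a short plain tube: outside diameter 30 mm, height 24 mm, 30 g. This point is its centre, half-way up; z runs along the bore. Not yet gauged; starts standing on the bench. One of bushing_p and bushing_q has a 20 mm bore, which goes over the gauge pin, and the other a 14 mm bore, which does not.
- bushing_q_center (a point): Brass-coloured metal bushing, a short plain tube: outside diameter 30 mm, height 24 mm, 30 g. This point is its centre, half-way up; z runs along the bore. Not yet gauged; starts standing on the bench. One of bushing_p and bushing_q has a 20 mm bore, which goes over the gauge pin, and the other a 14 mm bore, which does not.
- gauge: The gauge: a dark steel base plate 70 by 70 by 14 mm, fixed to the bench, with a steel collar (40 mm across, top 18 mm above the bench) and a vertical steel pin of 17 mm diameter in the middle, its tip 52 mm above the bench, the last 6 mm tapering to 11 mm diameter. Origin at the centre of its underside.
- gauge_seat (a point): Point on the pin's axis at the top of the collar, 18 mm above the bench, on which a bushing that fits comes to rest, with its centre 12 mm higher.
- dish: The red reject dish, 90 by 90 mm, 18 mm high, walls and floor 3 mm, open on top, fixed to the bench. Origin at the centre of its underside.
- oil: Small amber oil bottle, 30 mm diameter, 62 mm tall, a bystander. Origin at the centre of its base.
- objective: Microscope objective standing on its thread, 26 mm diameter, 45 mm tall, a bystander. Origin at the centre of its base.
- slidebox: Closed white slide box, 60 by 87 by 35 mm, a bystander. Origin at the centre of its underside.
Things that resemble listed ones, but are neither listed nor needed, are in the scene too. Leave any green look-alike of the part that bears bushing_q_center alone.

How it is judged:
On the way, in this order (a step that is already met when the one before it is completed fails the run):
1. the bushing that fits is slid fully down the gauge pin (horizontal distance between bushing_p_center and gauge_seat below 0.005 m and z of bushing_p_center in the frame of gauge_seat below 0.016 m), for 0.2 s.
2. the fitting bushing lies released in the tray and the tight one released in the reject dish (x of bushing_p_center in the frame of tray between -0.08 and 0.08 m and y of bushing_p_center in the frame of tray between -0.11 and 0.11 m and z of bushing_p_center in the frame of tray between 0 and 0.05 m and x of bushing_q_center in the frame of dish between -0.045 and 0.045 m and y of bushing_q_center in the frame of dish between -0.045 and 0.045 m and z of bushing_q_center in the frame of dish between 0 and 0.03 m and contact force between the fingers and bushing_p below 0.1 N and contact force between the fingers and bushing_q below 0.1 N), for 0.2 s.
At the end, for the whole second after the job is handed in: The fingers hold the tray still, tilted 15 to 45 degrees, touching nothing else but perhaps the bench; the four good bushings (the one that fits the pin included) are in it at rest, centres within 110 mm of one and the same inner corner; the tight bushing lies in the red dish (angle between tray's own z axis and vertical between 0.26 and 0.8 rad and contact force between the fingers and tray above 1 N and contact force between tray and gauge below 0.3 N and contact force between tray and dish below 0.3 N and contact force between tray and oil below 0.3 N and contact force between tray and objective below 0.3 N and contact force between tray and slidebox below 0.3 N and (distance between each of bushing0_center, bushing1_center, bushing2_center, bushing_p_center and tray_corner0 below 0.11 m or distance between each of bushing0_center, bushing1_center, bushing2_center, bushing_p_center and tray_corner1 below 0.11 m or distance between each of bushing0_center, bushing1_center, bushing2_center, bushing_p_center and tray_corner2 below 0.11 m or distance between each of bushing0_center, bushing1_center, bushing2_center, bushing_p_center and tray_corner3 below 0.11 m) and x of bushing0_center in the frame of tray between -0.08 and 0.08 m and y of bushing0_center in the frame of tray between -0.11 and 0.11 m and z of bushing0_center in the frame of tray between 0 and 0.05 m and x of bushing1_center in the frame of tray between -0.08 and 0.08 m and y of bushing1_center in the frame of tray between -0.11 and 0.11 m and z of bushing1_center in the frame of tray between 0 and 0.05 m and x of bushing2_center in the frame of tray between -0.08 and 0.08 m and y of bushing2_center in the frame of tray between -0.11 and 0.11 m and z of bushing2_center in the frame of tray between 0 and 0.05 m and x of bushing_p_center in the frame of tray between -0.08 and 0.08 m and y of bushing_p_center in the frame of tray between -0.11 and 0.11 m and z of bushing_p_center in the frame of tray between 0 and 0.05 m and x of bushing_q_center in the frame of dish between -0.045 and 0.045 m and y of bushing_q_center in the frame of dish between -0.045 and 0.045 m and z of bushing_q_center in the frame of dish between 0 and 0.03 m and linear speed of each of tray, bushing0, bushing1, bushing2, bushing_p below 0.03 m/s); the arm keeps its last pose, push and grip.
It fails at once if the oil bottle is knocked over or pushed away (more than 30 mm) (distance of oil from where it was at the start of the episode above 0.03 m or angle between oil's own z axis and vertical above 0.5 rad).
It fails at once if the objective is knocked over or pushed away (more than 30 mm) (distance of objective from where it was at the start of the episode above 0.03 m or angle between objective's own z axis and vertical above 0.5 rad).
It fails at once if the slide box is knocked over or pushed away (more than 30 mm) (distance of slidebox from where it was at the start of the episode above 0.03 m or angle between slidebox's own z axis and vertical above 0.5 rad).
It also fails if it takes over 64 s, if anything falls off the work surface, if the arm or the gripper's body presses on something with over 40 N, if the wrist force passes 120 N, or if a joint passes its speed limit or range.

### The arm

A 6-joint arm with a two-finger parallel gripper is mounted at the origin on the work surface. World frame = base frame: x ahead of the robot, y to its left, z up, the work surface at z = 0. Lengths are in m, angles in rad, forces in N, time in s.
With the tool pointing down it reaches from about 0.35 to 0.875 m from the base axis. Payload 4.2 kg.
Tool frame: the origin (TCP) lies between the finger pads; the fingertips stand 14 mm ahead of it and the grasp point (between the pads) lies 5 mm behind it; z points along the fingers, y is the line along which they close (so a half turn about z gives the same grasp; the last joint's range is limited). The gripper opens to 87 mm and grips with 3 to 60 N. Pads are 19 mm wide; open, the fingers measure 117 mm over their backs; the gripper's body (75 mm by 190 mm) begins 51 mm behind the grasp point.
Start: joints at [1.449, 0.385, 0.008, 0, -1.194, -0.259], TCP at [0.232, 0.58, 0.237] pointing down, gripper open.
Joint ranges: [-3.14, 3.14], [-1.21, 2.06], [-1.07, 1.41], [-3.16, 2.05], [-2.99, -0.16], [-3.1, 3.1]. Speed limits (rad/s): [2.79, 2.79, 3.14, 3.14, 3.14, 3.14].

### API

Orientations are given as a unit quaternion [w, x, y, z].
In Python, from bench import robot gives the robot as it stands.
- The arm moves only by the tool arm_command, never from a script. Its argument "deltas" is a list of rows, each a list of 7 numbers: the gripper command: -1 is shut, 1 is fully open, values between are in proportion, then the shift along the world's x, y, z in mm, then the turn, a rotation vector about the world's x, y, z in rad. A call has 1 to 5 rows; each row is the pose to reach, as a shift and turn from the pose commanded when the call began; what a row does not reach only later rows make up. A row lasts 1/12 s, in which the tool goes at most 41.7 mm and 7.16 degrees, less where a joint would pass 70% of its speed; a pose out of reach is approached as far as the arm can. A call with a gripper value outside its range is refused whole. The fingers move at their own pace and stop on an object; the grip force is fixed at half the most. Time passes only in rows, so rows that repeat a pose let the fingers close. It gives the time, the measured TCP pose, the force and the opening at its end, in the units of the state.
- robot.get_obs(): the state, without advancing time (a new reading comes with each control period).
- robot.capture(name): name is "side" or "top"; returns the picture (400x640x3 uint8, red, green, blue); there is no depth.
- robot.camera_model(name): a dict with "fx", "fy", "cx", "cy" (pixels), "origin" and "attitude" of the camera in the world. Camera axes: x right, y up, looking along -z (the intrinsics and any distortion apply to the point x, -y, -z); pixel columns grow to the right and rows downward; lengths in m; the calibration is good to about 2 mm. A picture is of the moment at which its call begins. camera_model takes no time and is no camera call.
- robot.sign_off(): hands the job in, once; it reports no verdict.
The state is a dict: "t": time; "q": joint angles; "joint_vel": joint speeds; "tau": joint torques, N m; "ee_pos": TCP position; "eef_rot": TCP orientation; "force": force on the tool from outside, world axes, zero at the start; "moment": the same for the moment, N m; "grip_width": finger opening in m.
Only numpy, scipy, OpenCV 4.12 (cv2) and the standard library are available. Lean on these libraries where they do the work, as an engineer would, in place of code of your own. Each camera call takes 0.05 s, during which the arm holds its last target. There are 200 camera calls.

## Working session

There is one attempt and no reset: what is moved stays moved. The work goes in short steps, Python scripts to look and compute and a tool call to move; the robot and the scene stay as the last step left them, time stands still between calls to the robot, and variables do not carry over. Pictures are saved under pics/ and viewed, on a budget of 10 in all, crops included, one or two more only if the job needs it, and the job is handed in when it is done.

Besides the shell and the picture viewer there is one more tool, called in YAML: its name, and indented under it one key for each argument. arm_command: Moves the arm, as the interface text tells. Its arguments: {"type":"object","properties":{"deltas":{"type":"array"}},"required":["deltas"]}

```bash
mkdir -p pics; ls
python3 - <<'E'
from bench import robot
import cv2,json
o=robot.get_obs(); print(o)
for n in("top","side"):
    print(n,robot.camera_model(n))
    cv2.imwrite(f"pics/{n}0.png",robot.capture(n)[:,:,::-1])
E
```

```text
pics
{'t': 0.0, 'q': array([ 1.44860629e+00,  3.85585371e-01,  6.60187346e-03, -4.75576970e-04,
       -1.19395961e+00, -2.58578260e-01]), 'joint_vel': array([ 0.00168637,  0.00137171,  0.00012205, -0.00047519, -0.00090282,
       -0.00128844]), 'tau': array([ 7.68640984e-05, -3.90670681e+01,  1.87405014e+01,  4.21979919e+00,
        1.09639275e-02, -1.93924525e-04]), 'ee_pos': array([0.23205963, 0.57971082, 0.23543626]), 'eef_rot': array([ 1.08595643e-03,  9.81914416e-01, -1.89322158e-01, -1.47353653e-04]), 'force': array([-0.18993135,  0.01690528, -0.95272516]), 'moment': array([-0.01468695,  0.03410922,  0.01328111]), 'grip_width': 0.08704073650736828}
top {'fx': 489.5437445535849, 'fy': 489.5437445535849, 'cx': 315.5234843649649, 'cy': 208.66586538055432, 'origin': array([4.58851628e-01, 8.34795229e-04, 1.32485112e+00]), 'attitude': array([ 0.71271885,  0.02432218, -0.03980897, -0.69989679])}
side {'fx': 420.57003563375923, 'fy': 420.57003563375923, 'cx': 321.75647424940274, 'cy': 200.15749098705135, 'origin': array([0.1556791 , 0.46578599, 0.77956675]), 'attitude': array([-0.33334946, -0.13695276,  0.33106936,  0.8720752 ])}
```

View pics/top0.png

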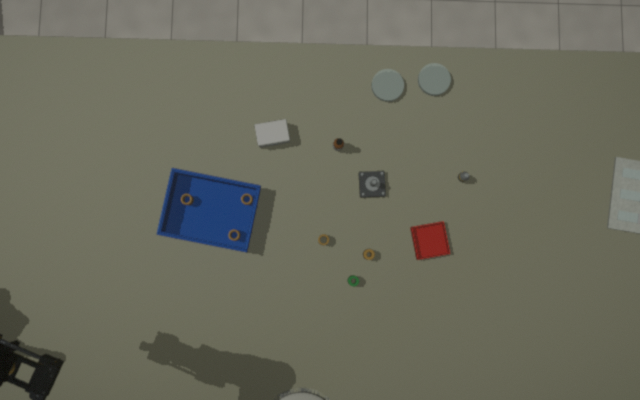

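View pics/side0.png

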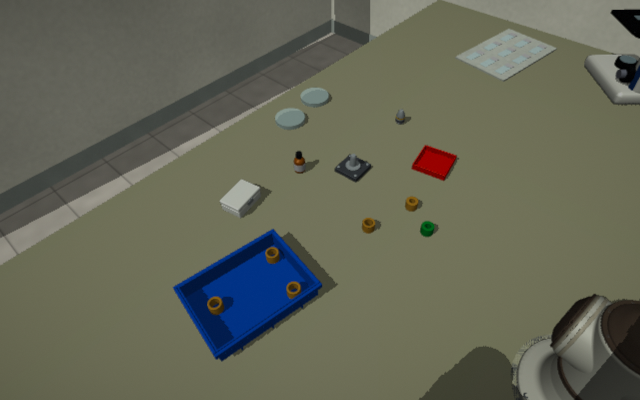

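The top view shows the tray at (210,210), the gauge at (372,184), the dish at (430,241), the oil bottle at (338,144), the slide box at (272,133) and the objective at (464,177). The bushings to gauge are the brass rings at (324,240) and (369,254). The ring at (353,281) is the green look-alike, which I leave alone. Next I'll measure these and enlarge the two brass ones to compare their bores.

```bash
cat > h.py <<'E'
import numpy as np, cv2
from bench import robot
from scipy.spatial.transform import Rotation as R
def rot(q): return R.from_quat([q[1],q[2],q[3],q[0]])
def ray(n,uv):
    m=robot.camera_model(n); uv=np.atleast_2d(np.asarray(uv,float))
    d=np.c_[(uv[:,0]-m['cx'])/m['fx'],-(uv[:,1]-m['cy'])/m['fy'],-np.ones(len(uv))]
    return m['origin'],rot(m['attitude']).apply(d)
def onz(n,uv,z):
    o,d=ray(n,uv); s=(z-o[2])/d[:,2]; return o+d*s[:,None]
def proj(n,p):
    m=robot.camera_model(n); c=rot(m['attitude']).inv().apply(np.atleast_2d(p)-m['origin'])
    return np.c_[m['cx']+m['fx']*c[:,0]/-c[:,2], m['cy']-m['fy']*c[:,1]/-c[:,2]]
def mid(uvt,uvs):
    a,d=ray('top',uvt);b,e=ray('side',uvs);d=d[0];e=e[0]
    s=np.linalg.lstsq(np.c_[d,-e],b-a,rcond=None)[0]
    p,q=a+d*s[0],b+e*s[1]; return (p+q)/2,np.linalg.norm(p-q)
def blobs(im,lo,hi,amin=15):
    h=cv2.cvtColor(im,cv2.COLOR_RGB2HSV); m=cv2.inRange(h,lo,hi)
    m=cv2.morphologyEx(m,cv2.MORPH_CLOSE,np.ones((3,3)))
    return [c for c in cv2.findContours(m,cv2.RETR_EXTERNAL,cv2.CHAIN_APPROX_NONE)[0] if cv2.contourArea(c)>=amin]
BR=((8,120,70),(25,255,255)); RED=((0,170,70),(6,255,255)); BLUE=((105,150,40),(125,255,255))
E
python3 - <<'E'
from h import *
for n in('top','side'):
    im=cv2.imread(f'pics/{n}0.png')[:,:,::-1].copy()
    for nm,c in(('brass',BR),('red',RED),('blue',BLUE)):
        for b in blobs(im,*c):
            mc=(np.array(cv2.minEnclosingCircle(b)[0]) if nm=='brass' else None)
            x,y,w,h=cv2.boundingRect(b); M=cv2.moments(b); cen=np.array([M['m10'],M['m01']])/M['m00']
            if nm=='brass': print(n,nm,cen.round(1),(w,h),onz(n,cen,.012).round(4))
            else:
                hull=cv2.convexHull(b); box=cv2.boxPoints(cv2.minAreaRect(hull)); print(n,nm,cv2.contourArea(b)); z=.045 if nm=='blue' else .018
                if cv2.contourArea(b)>300:
                    ap=cv2.approxPolyDP(hull,4,True)[:,0]; print(ap.tolist(),onz(n,ap,z).round(4).tolist(), 'box',onz(n,box,z).round(4).tolist())
a=[]
im=cv2.imread('pics/top0.png'); t=cv2.resize(im[220:300,300:400],None,fx=5,fy=5,interpolation=cv2.INTER_CUBIC)
im=cv2.imread('pics/side0.png'); s=cv2.resize(im[180:260,350:450],None,fx=5,fy=5,interpolation=cv2.INTER_CUBIC)
im=cv2.imread('pics/top0.png'); g=cv2.resize(im[160:210,345:400],None,fx=6,fy=6,interpolation=cv2.INTER_CUBIC)[:200,:]
o=np.zeros((600,800,3),np.uint8); o[:400,:400]=np.hstack([cv2.resize(t,(400,400))]); o[:400,400:]=cv2.resize(s,(400,400)); o[400:,:g.shape[1]]=g
cv2.imwrite('pics/crop1.png',o)
E
```

```text
top brass [368.6 254.1] (10, 9) [[ 0.4593 -0.1712  0.012 ]]
top brass [336.8 145.1] (8, 8) [[ 0.7537 -0.0821  0.012 ]]
top red 983.0
[[443, 223], [449, 252], [417, 258], [412, 228]] [[0.5459, -0.3704, 0.018], [0.4684, -0.386, 0.018], [0.451, -0.3, 0.018], [0.5309, -0.2866, 0.018]] box [[0.5317, -0.2839, 0.018], [0.5499, -0.3713, 0.018], [0.4658, -0.3869, 0.018], [0.448, -0.2999, 0.018]]
top blue 5853.0
[[173, 169], [259, 186], [246, 250], [158, 233]] [[0.673, 0.3501, 0.045], [0.6326, 0.1235, 0.045], [0.4643, 0.1525, 0.045], [0.5043, 0.3815, 0.045]] box [[0.5031, 0.3832, 0.045], [0.6753, 0.357, 0.045], [0.6328, 0.1219, 0.045], [0.4609, 0.151, 0.045]]
side brass [214.1 304.1] (15, 17) [[0.6039 0.3164 0.012 ]]
side brass [292.8 288.8] (14, 16) [[0.5096 0.1859 0.012 ]]
side brass [271.4 254. ] (13, 16) [[0.6064 0.1555 0.012 ]]
side brass [367.6 224.6] (13, 16) [[ 0.4988 -0.05    0.012 ]]
side brass [411. 203.] (14, 15) [[ 0.4613 -0.1724  0.012 ]]
side brass [298.  161.1] (11, 7) [[ 0.773  -0.0986  0.012 ]]
side red 897.5
[[456, 156], [444, 179], [412, 168], [425, 145]] [[0.464, -0.386, 0.018], [0.4424, -0.2901, 0.018], [0.5258, -0.2706, 0.018], [0.5506, -0.37, 0.018]] box [[0.5276, -0.2678, 0.018], [0.5669, -0.3725, 0.018], [0.4648, -0.3893, 0.018], [0.4326, -0.287, 0.018]]
side blue 10122.0
[[273, 229], [321, 286], [302, 307], [242, 349], [216, 358], [173, 287]] [[0.6333, 0.1205, 0.045], [0.4569, 0.1561, 0.045], [0.4533, 0.214, 0.045], [0.4764, 0.3447, 0.045], [0.4983, 0.386, 0.045], [0.6763, 0.3541, 0.045]] box [[0.6768, 0.3549, 0.045], [0.6333, 0.0881, 0.045], [0.4291, 0.1629, 0.045], [0.488, 0.3893, 0.045]]
side blue 61.0
```

View pics/crop1.png

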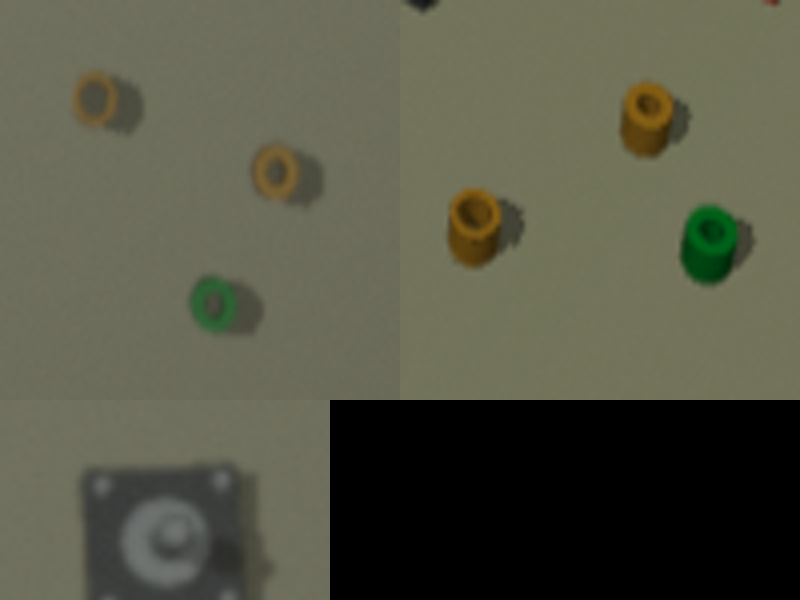

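In the enlarged crop the bushing at top (324,240), side (368,225), has the wide bore, so it is bushing_p. The one at top (369,254), side (411,203), has the narrow bore, so it is bushing_q. The green look-alike is at (353,281). Now I'll get refined positions.

Run:
```python
from h import *
for n,roi in(('top',(310,160,400,270)),('side',(320,130,450,245))):
    im=cv2.imread(f'pics/{n}0.png')[:,:,::-1].copy(); x0,y0,x1,y1=roi
    sub=im[y0:y1,x0:x1]; 
    for b in blobs(sub,(10,75,60),(28,255,255),30):
        M=cv2.moments(cv2.convexHull(b)); c=np.array([M['m10'],M['m01']])/M['m00']+(x0,y0); print(n,'brass',c.round(2),cv2.contourArea(b),onz(n,c,.012).round(4))
    g=cv2.cvtColor(sub,cv2.COLOR_RGB2HSV)
    # gauge: low saturation (bench is yellowish)
    m=cv2.inRange(g,(0,0,0),(179,45,255)); m=cv2.morphologyEx(m,cv2.MORPH_CLOSE,np.ones((3,3)))
    for b in cv2.findContours(m,cv2.RETR_EXTERNAL,cv2.CHAIN_APPROX_NONE)[0]:
        if cv2.contourArea(b)<150: continue
        h=cv2.convexHull(b); M=cv2.moments(h); c=np.array([M['m10'],M['m01']])/M['m00']+(x0,y0)
        bx=cv2.boxPoints(cv2.minAreaRect(h))+(x0,y0); print(n,'gauge',c.round(2),cv2.contourArea(h),onz(n,c,.007).round(4),bx.round(1).tolist(),onz(n,bx.mean(0),.009).round(4))
    pt=proj(n,[.648,-.13,.05]); print('tip?',pt)
# expected silhouettes for gauge px area
im=cv2.imread('pics/top0.png'); a=cv2.resize(im[162:208,350:396],(520,520),interpolation=cv2.INTER_CUBIC)
im=cv2.imread('pics/side0.png'); s=im[140:190,328:378]; b=cv2.resize(s,(520,520),interpolation=cv2.INTER_CUBIC)
cv2.imwrite('pics/g.png',cv2.resize(np.hstack([a,b]),(800,400)))
```

```text
top brass [368.55 254.04] 95.0 [[ 0.4593 -0.171   0.012 ]]
top brass [323.37 239.41] 93.0 [[ 0.4963 -0.0494  0.012 ]]
top gauge [354.5 214.5] 9701.0 [[ 0.5652 -0.1328  0.007 ]] [[310.0, 160.0], [399.0, 160.0], [399.0, 269.0], [310.0, 269.0]] [[ 0.565  -0.1326  0.009 ]]
tip? [[355.42499307 181.8575336 ]]
side brass [368.05 224.98] 175.0 [[ 0.4972 -0.0498  0.012 ]]
side brass [411.32 203.33] 163.5 [[ 0.46  -0.172  0.012]]
side gauge [352.68 167.18] 619.0 [[ 0.6508 -0.1809  0.007 ]] [[333.0, 169.0], [354.0, 148.0], [372.0, 166.0], [351.0, 187.0]] [[ 0.6491 -0.1779  0.009 ]]
tip? [[341.32006267 165.78687946]]
```

View pics/g.png

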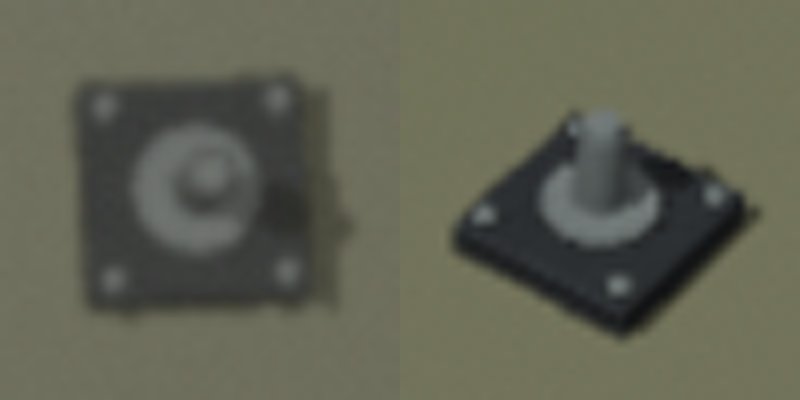

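Run:
```python
from h import *
print(onz('top',(372.07,183.26),.015),onz('side',(352.38,165.34),.015))
# bushings in tray frame
c=np.array([.5685,.252]); y=np.array([.183,.983]); x=np.array([.983,-.183])
for uv in((214.1,304.1),(292.8,288.8),(271.4,254)):
    p=onz('side',uv,.015)[0][:2]-c; print((p@x).round(3),(p@y).round(3))
print('ideal corner check',proj('top',[[*(c+sx*.09*x+sy*.12*y),.045] for sx in(1,-1) for sy in(1,-1)]).round(1).tolist(),proj('side',[[*(c+sx*.09*x+sy*.12*y),.045] for sx in(1,-1) for sy in(1,-1)]).round(1).tolist())
```

```text
[[ 0.65028462 -0.17877805  0.015     ]] [[ 0.65077734 -0.1790581   0.015     ]]
0.021 0.07
-0.047 -0.075
0.053 -0.087
ideal corner check [[171.8, 166.7], [261.3, 185.1], [156.0, 233.9], [246.7, 252.4]] [[172.5, 286.0], [273.4, 227.8], [214.5, 356.8], [322.4, 283.8]]
```

arm_command:
  deltas:
    - [0,265,-630,-125,0,0,0.197]
    - [0,265,-630,-125,0,0,0.197]
    - [0,265,-630,-125,0,0,0.197]
    - [0,265,-630,-125,0,0,0.197]
    - [0,265,-630,-125,0,0,0.197]

```text
t: 0.52
ee_pos: [0.3118, 0.3892, 0.1983]
eef_rot: [0.0, 0.996, -0.091, -0.0]
force: [0.6, 0.4, -0.1]
grip_width: 0.0616
```

arm_command:
  deltas:
    - [0.4,38,-90,-18,0,0,0]
    - [0.4,76,-180,-36,0,0,0]
    - [0.4,114,-270,-54,0,0,0]
    - [0.4,140,-335,-70,0,0,0]
    - [0.4,140,-335,-70,0,0,0]

```text
t: 0.93
ee_pos: [0.391, 0.2006, 0.16]
eef_rot: [-0.0, 0.996, -0.091, 0.0]
force: [0.5, 0.3, 0.2]
grip_width: 0.0609
```

arm_command:
  deltas:
    - [0.4,20,-60,-30,0,0,0]
    - [0.4,43,-100,-55,0,0,0]
    - [0.4,43,-100,-55,0,0,0]

```text
t: 1.18
ee_pos: [0.4339, 0.1005, 0.1047]
eef_rot: [-0.0, 0.996, -0.092, 0.0]
force: [1.1, -0.0, 0.2]
grip_width: 0.061
```

arm_command:
  deltas:
    - [0.4,16,-38,0,0,0,0]
    - [0.4,32,-76,0,0,0,0]
    - [0.4,48,-114,0,0,0,0]
    - [0.4,63,-150,0,0,0,0]
    - [0.4,63,-150,-10,0,0,0]

```text
t: 1.6
ee_pos: [0.5002, -0.0523, 0.0963]
eef_rot: [-0.0, 0.995, -0.095, 0.002]
force: [1.0, 0.7, -0.8]
grip_width: 0.0606
```

arm_command:
  deltas:
    - [0.4,0,0,-30,0,0,0]
    - [0.4,0,0,-55,0,0,0]
    - [0.4,0,0,-76,0,0,0]
    - [0.4,0,0,-76,0,0,0]

```text
t: 1.93
ee_pos: [0.4952, -0.048, 0.0162]
eef_rot: [0.001, 0.996, -0.092, -0.003]
force: [0.4, 0.4, 0.3]
grip_width: 0.0609
```

arm_command:
  deltas:
    - [0.4,1,-1,3,0,0,0]
    - [-1,1,-1,3,0,0,0]
    - [-1,1,-1,3,0,0,0]
    - [-1,1,-1,3,0,0,0]
    - [-1,1,-1,3,0,0,0]

```text
t: 2.35
ee_pos: [0.4983, -0.0483, 0.0233]
eef_rot: [-0.0, 0.996, -0.092, 0.001]
force: [0.1, -0.6, 0.0]
grip_width: 0.0418
```

arm_command:
  deltas:
    - [-1,0,0,0,0,0,0]
    - [-1,0,0,0,0,0,0]

```text
t: 2.52
ee_pos: [0.498, -0.0483, 0.0227]
eef_rot: [-0.0, 0.996, -0.092, 0.0]
force: [0.1, 0.1, 1.4]
grip_width: 0.0288
```

arm_command:
  deltas:
    - [-1,0,0,0,0,0,0]
    - [-1,0,0,30,0,0,0]
    - [-1,0,0,62,0,0,0]
    - [-1,23,-20,70,0,0,0]
    - [-1,48,-41,70,0,0,0]

```text
t: 2.93
ee_pos: [0.5477, -0.089, 0.0961]
eef_rot: [-0.001, 0.996, -0.09, 0.003]
force: [0.8, 0.8, 0.0]
grip_width: 0.0283
```

arm_command:
  deltas:
    - [-1,25,-21,0,0,0,0]
    - [-1,50,-43,0,0,0,0]
    - [-1,75,-64,0,0,0,0]
    - [-1,95,-82,0,0,0,0]
    - [-1,103,-89,0,0,0,0]

```text
t: 3.35
ee_pos: [0.6511, -0.1809, 0.0915]
eef_rot: [0.0, 0.996, -0.093, 0.001]
force: [0.3, 0.6, -0.9]
grip_width: 0.0288
```

arm_command:
  deltas:
    - [-1,0,0,0,0,0,0]
    - [-1,0,0,0,0,0,0]
    - [-1,0,0,0,0,0,0]

```text
t: 3.6
ee_pos: [0.6479, -0.178, 0.0918]
eef_rot: [-0.0, 0.996, -0.092, -0.001]
force: [-0.3, -0.4, -0.0]
grip_width: 0.0283
```

Run:
```python
from h import *
o=robot.get_obs(); print(o['t'],o['ee_pos'],o['force'],o['grip_width'])
for n in('top','side'):
    im=robot.capture(n); cv2.imwrite(f'pics/{n}1.png',im[:,:,::-1])
    u=proj(n,o['ee_pos']).astype(int)[0]; print(n,u)
    x0,y0=u-25; sub=im[y0:y0+60,x0-10:x0+60].copy()
    for b in blobs(sub,(10,75,50),(28,255,255),8): 
        M=cv2.moments(cv2.convexHull(b)); c=np.array([M['m10'],M['m01']])/M['m00']+(x0-10,y0); print(n,'brass',c.round(2),cv2.contourArea(b),onz(n,c,o['ee_pos'][2]-.0107).round(4),cv2.boundingRect(b))
    cv2.imwrite(f'pics/c_{n}.png',cv2.resize(sub[:,:,::-1],(400,343),interpolation=cv2.INTER_CUBIC))
cv2.imwrite('pics/c1.png',np.hstack([cv2.imread('pics/c_top.png'),cv2.imread('pics/c_side.png')]))
```

```text
3.6 [ 0.6479265  -0.17796189  0.09178317] [-0.30597828 -0.44539249 -0.04046859] 0.02828838625267196
top [375 179]
side [354 143]
side brass [356.37 146.93] 85.5 [[ 0.6432 -0.1819  0.0811]] (34, 22, 8, 15)
side brass [353.   126.22] 10.0 [[ 0.7025 -0.2407  0.0811]] (28, 5, 13, 7)
```

View pics/c1.png

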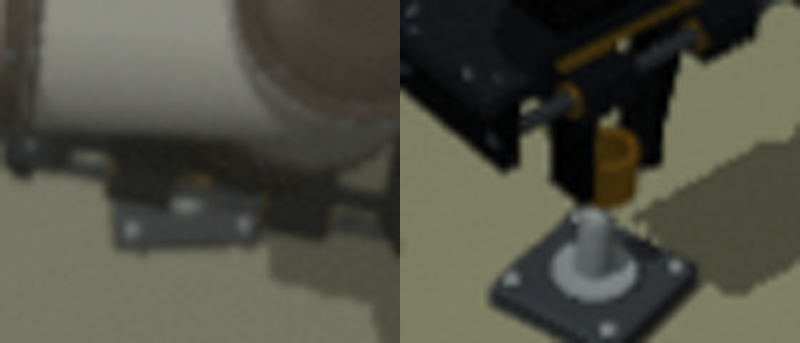

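Run:
```python
from h import *
im=cv2.imread('pics/side1.png')[:,:,::-1].copy()
h=cv2.cvtColor(im,cv2.COLOR_RGB2HSV); m=cv2.inRange(h,(10,75,50),(28,255,255))
for v in range(138,158): 
    c=np.where(m[v,345:372])[0]+345; print(v,(c.min(),c.max()) if len(c) else None, end='; ')
p=np.array([.6479,-.178,.0918]); a=np.linspace(0,6.28,100)
for zc in(-.0107,):
  ring=np.vstack([p+np.c_[.015*np.cos(a),.015*np.sin(a),0*a+zc+s*.012] for s in(1,-1)])
  u=proj('side',ring); print('\npred',u.min(0),u.max(0), proj('side',p+[0,0,zc]))
  x=np.array([.983,-.183,0])*.01; print('dx per 10mm toolx',proj('side',p+x+[0,0,zc])-proj('side',p+[0,0,zc]))
print('pin tip',proj('side',[.6505,-.1789,.052]),proj('side',[.6505,-.1789,.018]))
```

```text
138 None; 139 None; 140 (np.int64(354), np.int64(357)); 141 (np.int64(354), np.int64(359)); 142 (np.int64(354), np.int64(359)); 143 (np.int64(353), np.int64(360)); 144 (np.int64(353), np.int64(360)); 145 (np.int64(354), np.int64(360)); 146 (np.int64(354), np.int64(359)); 147 (np.int64(353), np.int64(360)); 148 (np.int64(354), np.int64(360)); 149 (np.int64(354), np.int64(360)); 150 (np.int64(353), np.int64(360)); 151 (np.int64(353), np.int64(360)); 152 (np.int64(353), np.int64(359)); 153 (np.int64(353), np.int64(358)); 154 (np.int64(355), np.int64(357)); 155 None; 156 None; 157 None; 
pred [347.83877637 139.33743362] [360.15699219 154.46612736] [[353.94201593 146.89315267]]
dx per 10mm toolx [[-2.55427302 -2.04056509]]
pin tip [[352.94192129 154.91411745]] [[352.46429507 164.58640504]]
```

arm_command:
  deltas:
    - [-1,2.5,-1,0,0,0,0]
    - [-1,2.5,-1,-8,0,0,0]
    - [-1,2.5,-1,-14,0,0,0]
    - [-1,2.5,-1,-14,0,0,0]

```text
t: 4.03
ee_pos: [0.65, -0.1789, 0.0762]
eef_rot: [-0.0, 0.996, -0.092, -0.002]
force: [0.3, 0.3, -1.7]
grip_width: 0.0283
```

arm_command:
  deltas:
    - [-1,0,0,-4,0,0,0]
    - [-1,0,0,-8,0,0,0]
    - [-1,0,0,-10,0,0,0]
    - [-1,0,0,-10,0,0,0]

```text
t: 4.37
ee_pos: [0.6509, -0.1794, 0.0674]
eef_rot: [-0.0, 0.996, -0.092, -0.001]
force: [-0.7, -0.0, -0.7]
grip_width: 0.0286
```

arm_command:
  deltas:
    - [-1,0,0,-5,0,0,0]
    - [-1,0,0,-10,0,0,0]
    - [-1,0,0,-15,0,0,0]
    - [-1,0,0,-19,0,0,0]
    - [-1,0,0,-19,0,0,0]

```text
t: 4.78
ee_pos: [0.6506, -0.1793, 0.0478]
eef_rot: [-0.0, 0.996, -0.092, -0.001]
force: [-0.3, -0.6, -0.5]
grip_width: 0.0288
```

arm_command:
  deltas:
    - [-1,0,0,-3,0,0,0]
    - [-1,0,0,-6,0,0,0]
    - [-1,0,0,-6,0,0,0]

```text
t: 5.03
ee_pos: [0.6511, -0.1793, 0.0426]
eef_rot: [-0.0, 0.996, -0.092, -0.0]
force: [-0.3, 0.5, -1.0]
grip_width: 0.0284
```

arm_command:
  deltas:
    - [-1,0,0,-2,0,0,0]
    - [-1,0,0,-3,0,0,0]
    - [-1,0,0,-3,0,0,0]
    - [-1,0,0,-3,0,0,0]
    - [-1,0,0,-3,0,0,0]

```text
t: 5.45
ee_pos: [0.6517, -0.1795, 0.0408]
eef_rot: [0.0, 0.996, -0.092, 0.0]
force: [0.1, -0.1, 1.9]
grip_width: 0.0285
```

Run:
```python
from h import *
o=robot.get_obs(); print(o['t'],o['ee_pos'],o['force'],o['grip_width'])
n='side'; im=robot.capture(n); cv2.imwrite('pics/side2.png',im[:,:,::-1])
cv2.imwrite('pics/c2.png',cv2.resize(im[120:200,310:400,::-1],(720,640),interpolation=cv2.INTER_CUBIC)[:600])
m=cv2.inRange(cv2.cvtColor(im,cv2.COLOR_RGB2HSV),(10,75,50),(28,255,255))[150:180,340:370]; r=np.where(m); print(r[0].min()+150,r[0].max()+150,r[1].min()+340,r[1].max()+340)
a=np.linspace(0,6.28,100)
for z in(.018,.022): print(z,proj(n,np.c_[.6505+.015*np.cos(a),-.1789+.015*np.sin(a),0*a+z]).max(0))
```

```text
5.45 [ 0.65168974 -0.17948853  0.04079238] [ 0.14574523 -0.1448652   1.9031991 ] 0.028503824146268654
150 168 348 358
0.018 [358.17838449 168.53741074]
0.022 [358.24888984 167.4230008 ]
```

View pics/c2.png

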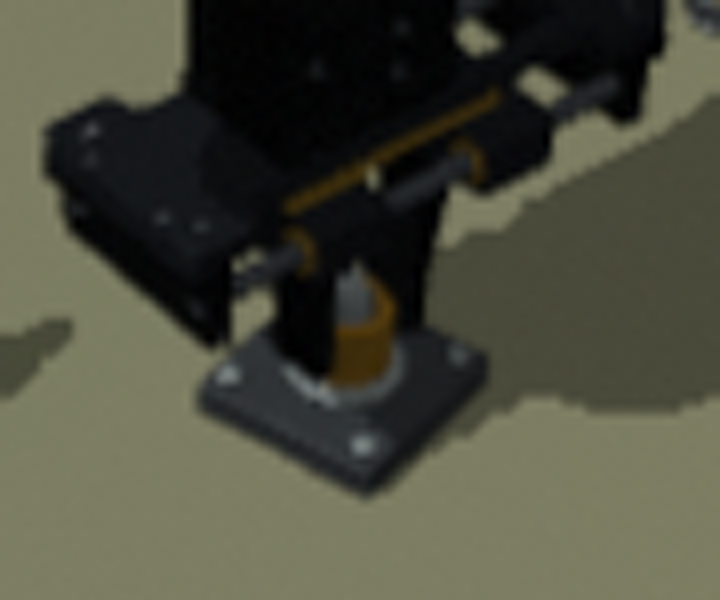

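Bushing p is seated: its bottom is at row 168, which matches z = 0.018, and the pin shows through the bore at crop (355,285). Next I'll lift it and carry it to the tray centre.

arm_command:
  deltas:
    - [-1,0,0,15,0,0,0]
    - [-1,0,0,35,0,0,0]
    - [-1,0,0,60,0,0,0]
    - [-1,0,0,85,0,0,0]
    - [-1,-5,25,85,0,0,0]

```text
t: 5.92
ee_pos: [0.6502, -0.1578, 0.1309]
eef_rot: [0.001, 0.996, -0.093, 0.006]
force: [1.9, 0.3, 1.0]
grip_width: 0.0284
```

arm_command:
  deltas:
    - [-1,-8,40,0,0,0,0]
    - [-1,-16,80,0,0,0,0]
    - [-1,-23,120,0,0,0,0]
    - [-1,-31,160,0,0,0,0]
    - [-1,-39,200,0,0,0,0]

```text
t: 6.33
ee_pos: [0.6066, 0.0473, 0.1251]
eef_rot: [-0.0, 0.996, -0.092, -0.0]
force: [0.2, 0.9, -0.6]
grip_width: 0.0286
```

arm_command:
  deltas:
    - [-1,-8,40,0,0,0,0]
    - [-1,-16,80,0,0,0,0]
    - [-1,-23,120,0,0,0,0]
    - [-1,-31,160,0,0,0,0]
    - [-1,-37,190,0,0,0,0]

```text
t: 6.75
ee_pos: [0.5694, 0.2385, 0.1251]
eef_rot: [-0.0, 0.996, -0.091, 0.0]
force: [0.2, 0.2, -0.6]
grip_width: 0.0284
```

arm_command:
  deltas:
    - [-1,-2,16,0,0,0,0]
    - [-1,-2,16,0,0,0,0]
    - [-1,-2,16,0,0,0,0]
    - [-1,-2,16,0,0,0,0]

```text
t: 7.08
ee_pos: [0.5683, 0.2506, 0.1249]
eef_rot: [0.0, 0.996, -0.092, -0.0]
force: [-0.0, -0.2, -0.6]
grip_width: 0.0287
```

Now I'll lower it into the tray by 98 mm and release.

arm_command:
  deltas:
    - [-1,0,0,-30,0,0,0]
    - [-1,0,0,-60,0,0,0]
    - [-1,0,0,-80,0,0,0]
    - [-1,0,0,-92,0,0,0]
    - [-1,0,0,-92,0,0,0]

```text
t: 7.5
ee_pos: [0.5671, 0.2489, 0.0303]
eef_rot: [0.002, 0.996, -0.093, -0.002]
force: [1.1, -0.1, 0.1]
grip_width: 0.0286
```

arm_command:
  deltas:
    - [-1,0,0,-2,0,0,0]
    - [-1,0,0,-4,0,0,0]
    - [-1,0,0,-5,0,0,0]
    - [-1,0,0,-5,0,0,0]

```text
t: 7.83
ee_pos: [0.569, 0.2519, 0.0294]
eef_rot: [-0.001, 0.996, -0.092, 0.001]
force: [-0.4, -0.9, 0.0]
grip_width: 0.0282
```

arm_command:
  deltas:
    - [-1,0,0,-2,0,0,0]
    - [-1,0,0,-3,0,0,0]
    - [-0.2,0,0,-3,0,0,0]
    - [0.2,0,0,-3,0,0,0]
    - [0.2,0,0,-3,0,0,0]

```text
t: 8.25
ee_pos: [0.5684, 0.2516, 0.0254]
eef_rot: [-0.0, 0.996, -0.092, 0.0]
force: [0.2, 0.2, -0.2]
grip_width: 0.0406
```

arm_command:
  deltas:
    - [0.2,0,0,0,0,0,0]
    - [0.2,0,0,25,0,0,0]
    - [0.2,0,0,55,0,0,0]
    - [0.2,0,0,90,0,0,0]
    - [0.3,-8,-38,95,0,0,0]

```text
t: 8.67
ee_pos: [0.5661, 0.2197, 0.127]
eef_rot: [-0.004, 0.996, -0.088, 0.007]
force: [1.9, -1.4, 1.1]
grip_width: 0.0536
```

arm_command:
  deltas:
    - [0.4,-10,-39,0,0,0,0]
    - [0.4,-20,-77,0,0,0,0]
    - [0.4,-30,-116,0,0,0,0]
    - [0.4,-40,-154,0,0,0,0]
    - [0.4,-50,-193,0,0,0,0]

```text
t: 9.08
ee_pos: [0.5096, 0.0191, 0.1205]
eef_rot: [-0.0, 0.996, -0.091, 0.0]
force: [-0.3, -0.7, 0.5]
grip_width: 0.0612
```

arm_command:
  deltas:
    - [0.4,-10,-39,0,0,0,0]
    - [0.4,-20,-77,0,0,0,0]
    - [0.4,-30,-116,0,0,0,0]
    - [0.4,-40,-154,0,0,0,0]
    - [0.4,-50,-190,0,0,0,0]

```text
t: 9.5
ee_pos: [0.4596, -0.1712, 0.1206]
eef_rot: [0.0, 0.996, -0.092, 0.0]
force: [-0.2, 0.0, -0.0]
grip_width: 0.0608
```

arm_command:
  deltas:
    - [0.4,0,0,0,0,0,0]
    - [0.4,0,0,-20,0,0,0]
    - [0.4,0,0,-40,0,0,0]
    - [0.4,0,0,-60,0,0,0]
    - [0.4,0,0,-60,0,0,0]

```text
t: 9.92
ee_pos: [0.4577, -0.1692, 0.0572]
eef_rot: [-0.0, 0.996, -0.092, -0.004]
force: [0.3, 0.1, 0.3]
grip_width: 0.0605
```

arm_command:
  deltas:
    - [0.4,1,-1,-15,0,0,0]
    - [0.4,1,-1,-30,0,0,0]
    - [0.4,1,-1,-38,0,0,0]
    - [0.4,1,-1,-38,0,0,0]
    - [-1,1,-1,-38,0,0,0]

```text
t: 10.33
ee_pos: [0.4618, -0.1703, 0.0227]
eef_rot: [0.0, 0.996, -0.091, 0.0]
force: [0.4, 1.0, -0.4]
grip_width: 0.0587
```

arm_command:
  deltas:
    - [-1,0,0,0,0,0,0]
    - [-1,0,0,0,0,0,0]
    - [-1,0,0,0,0,0,0]
    - [-1,0,0,0,0,0,0]
    - [-1,0,0,0,0,0,0]

```text
t: 10.75
ee_pos: [0.4616, -0.1704, 0.0227]
eef_rot: [0.0, 0.996, -0.092, 0.0]
force: [-0.5, -0.4, 2.6]
grip_width: 0.0292
```

arm_command:
  deltas:
    - [-1,0,0,25,0,0,0]
    - [-1,0,0,55,0,0,0]
    - [-1,8,-35,60,0,0,0]
    - [-1,16,-70,60,0,0,0]
    - [-1,24,-105,60,0,0,0]

```text
t: 11.17
ee_pos: [0.4863, -0.2763, 0.0838]
eef_rot: [0.0, 0.996, -0.091, 0.001]
force: [0.1, 0.7, -0.9]
grip_width: 0.0291
```

arm_command:
  deltas:
    - [-1,6,-28,0,0,0,0]
    - [-1,12,-57,0,0,0,0]
    - [-1,12,-57,-15,0,0,0]
    - [-1,12,-57,-35,0,0,0]
    - [-1,12,-57,-48,0,0,0]

```text
t: 11.58
ee_pos: [0.4964, -0.3328, 0.0327]
eef_rot: [-0.0, 0.996, -0.093, -0.001]
force: [-0.2, -0.0, -1.0]
grip_width: 0.0292
```

arm_command:
  deltas:
    - [-1,0,0,-4,0,0,0]
    - [-1,0,0,-7,0,0,0]
    - [-1,0,0,-7,0,0,0]

```text
t: 11.83
ee_pos: [0.4974, -0.3324, 0.0272]
eef_rot: [0.0, 0.996, -0.092, -0.0]
force: [0.7, 0.3, -0.8]
grip_width: 0.0288
```

Released height: the bottom is about 1.5 mm above the dish floor. I'll open the gripper, retreat and look.

arm_command:
  deltas:
    - [0,0,0,-1,0,0,0]
    - [0,0,0,-1,0,0,0]
    - [0,0,0,-1,0,0,0]
    - [0,0,0,0,0,0,0]
    - [0,0,0,20,0,0,0]

```text
t: 12.25
ee_pos: [0.4951, -0.3313, 0.0446]
eef_rot: [-0.001, 0.996, -0.092, -0.003]
force: [-1.1, -0.1, -0.0]
grip_width: 0.043
```

arm_command:
  deltas:
    - [0,0,0,30,0,0,0]
    - [0,0,0,65,0,0,0]
    - [0,0,35,100,0,0,0]
    - [0,0,70,130,0,0,0]
    - [0,0,110,130,0,0,0]

```text
t: 12.67
ee_pos: [0.5, -0.2315, 0.1815]
eef_rot: [0.001, 0.996, -0.093, 0.005]
force: [1.6, -0.2, 0.1]
grip_width: 0.0433
```

Run:
```python
from h import *
o=robot.get_obs(); print(o['t'],o['ee_pos'],o['force'],o['grip_width'])
for n in('top','side'):
    im=robot.capture(n); cv2.imwrite(f'pics/{n}3.png',im[:,:,::-1])
    for b in blobs(im,(10,75,60),(28,255,255),30): 
        M=cv2.moments(cv2.convexHull(b)); c=np.array([M['m10'],M['m01']])/M['m00']; print(n,c.round(1),cv2.contourArea(b),onz(n,c,.015).round(4)[0,:2])
a=cv2.imread('pics/top3.png')[150:270,140:260]; b=cv2.imread('pics/side3.png')[120:370,160:480]
cv2.imwrite('pics/c3.png',np.hstack([cv2.resize(a,(300,300),interpolation=cv2.INTER_CUBIC),cv2.resize(b,(384,300))]))
```

```text
12.6667 [ 0.5000067  -0.23148842  0.18154687] [ 1.64389446 -0.18923516  0.10570105] 0.0433083843993989
top [234.  234.7] 73.0 [0.5045 0.1892]
top [211.1 210.6] 72.5 [0.5677 0.2523]
top [246.6 198.9] 67.5 [0.6011 0.1586]
top [186.4 198.8] 79.5 [0.5982 0.3193]
top [337.9 143.7] 39.5 [ 0.7572 -0.0848]
side [214.4 305. ] 175.0 [0.6002 0.3177]
side [249.6 291.9] 168.0 [0.5695 0.2509]
side [293.  289.2] 156.0 [0.5072 0.1873]
side [271.7 254.5] 148.0 [0.6031 0.1571]
side [298.7 160.8] 63.0 [ 0.7701 -0.0984]
side [434.5 161.5] 116.0 [ 0.4967 -0.3334]
```

View pics/c3.png

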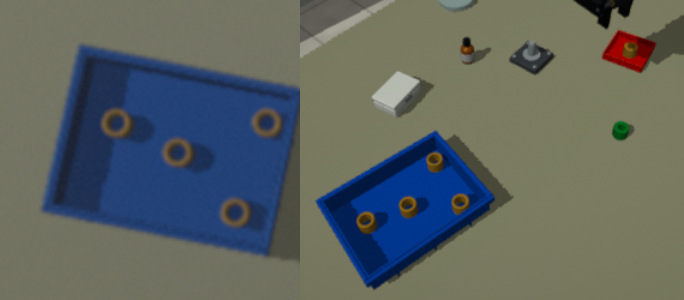

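All four good bushings are standing in the tray, at crop (116,122), (178,152), (266,122) and (235,212). q stands in the red dish at (630,50), and the bystanders haven't moved. Next I'll go to the short left wall near the near-left corner and pinch its rim.

arm_command:
  deltas:
    - [0,2,38,0,0,0,0]
    - [0.2,4,76,0,0,0,0]
    - [0.2,6,115,0,0,0,0]
    - [0.2,8,155,0,0,0,0]
    - [0.2,10,195,0,0,0,0]

```text
t: 13.18
ee_pos: [0.5071, -0.0342, 0.1762]
eef_rot: [0.0, 0.996, -0.092, 0.0]
force: [0.1, 0.1, -0.3]
grip_width: 0.0518
```

arm_command:
  deltas:
    - [0.2,2,40,0,0,0,0]
    - [0.2,4,80,0,0,0,0]
    - [0.2,6,120,0,0,0,0]
    - [0.2,8,160,0,0,0,0]
    - [0.2,10,200,0,0,0,0]

```text
t: 13.6
ee_pos: [0.5172, 0.1661, 0.1762]
eef_rot: [-0.0, 0.996, -0.092, 0.0]
force: [1.1, -0.4, -0.4]
grip_width: 0.0525
```

arm_command:
  deltas:
    - [0.2,3,40,0,0,0,0]
    - [0.2,6,80,0,0,0,0]
    - [0.2,9,120,0,0,0,0]
    - [0.2,12,160,0,0,0,0]
    - [0.2,14,200,0,0,0,0]

```text
t: 14.02
ee_pos: [0.5315, 0.3661, 0.1759]
eef_rot: [0.0, 0.996, -0.092, -0.0]
force: [0.2, -0.0, 0.2]
grip_width: 0.0524
```

arm_command:
  deltas:
    - [0.2,0,0,0,0,0,0]
    - [0.2,0,0,0,0,0,0]

```text
t: 14.18
ee_pos: [0.5311, 0.3661, 0.1749]
eef_rot: [0.0, 0.996, -0.091, -0.0]
force: [1.2, 0.4, -0.2]
grip_width: 0.0523
```

```bash
cat > tilt.py <<'E'
from h import *
P=np.array([.6294,.1257,0]); a=np.array([.8962,.4434,0])
def show(t,ths,bias=1.0):
    v=np.array(t)-P; prev=0
    for th in ths: print(th,((R.from_rotvec(a*np.radians(th)).apply(v)-v)*1000).round(1)+[0,0,bias],(a*np.radians(th)).round(4))
E
python3 - <<'E'
from tilt import *
print(robot.get_obs()['q'].round(2),robot.get_obs()['joint_vel'].max())
show([.5305,.376,.035],[2,4,6,8,10,12,14,16,18,20,22,24,26,28,30])
E
```

```text
[ 0.85  0.46 -0.02 -0.   -1.08  0.54] 0.002609725880358052
2 [ 0.6 -1.2 10.3] [0.0313 0.0155 0.    ]
4 [ 1.4 -2.8 19.6] [0.0626 0.031  0.    ]
6 [ 2.3 -4.6 28.8] [0.0938 0.0464 0.    ]
8 [ 3.3 -6.7 38. ] [0.1251 0.0619 0.    ]
10 [ 4.5 -9.1 47. ] [0.1564 0.0774 0.    ]
12 [  5.8 -11.8  56. ] [0.1877 0.0929 0.    ]
14 [  7.3 -14.7  64.8] [0.219  0.1083 0.    ]
16 [  8.9 -18.   73.6] [0.2503 0.1238 0.    ]
18 [ 10.6 -21.5  82.2] [0.2815 0.1393 0.    ]
20 [ 12.5 -25.2  90.6] [0.3128 0.1548 0.    ]
22 [ 14.5 -29.3  98.9] [0.3441 0.1703 0.    ]
24 [ 16.6 -33.5 107.1] [0.3754 0.1857 0.    ]
26 [ 18.8 -38.1 115. ] [0.4067 0.2012 0.    ]
28 [ 21.2 -42.9 122.8] [0.438  0.2167 0.    ]
30 [ 23.7 -47.9 130.4] [0.4692 0.2322 0.    ]
```

arm_command:
  deltas:
    - [0.2,0,10,-20,0,0,0]
    - [0.2,0,10,-45,0,0,0]
    - [0.2,0,10,-70,0,0,0]
    - [0.2,0,10,-80,0,0,0]
    - [0.2,0,10,-80,0,0,0]

```text
t: 14.6
ee_pos: [0.5302, 0.3717, 0.093]
eef_rot: [0.003, 0.996, -0.093, -0.002]
force: [-0.0, 0.0, -0.2]
grip_width: 0.0522
```

Run:
```python
from h import *
o=robot.get_obs(); print(o['ee_pos'])
im=robot.capture('side'); cv2.imwrite('pics/c4.png',cv2.resize(im[220:380,140:340,::-1],(800,600),interpolation=cv2.INTER_CUBIC)[:, :])
```

```text
[0.53019483 0.37171617 0.09302593]
```

View pics/c4.png

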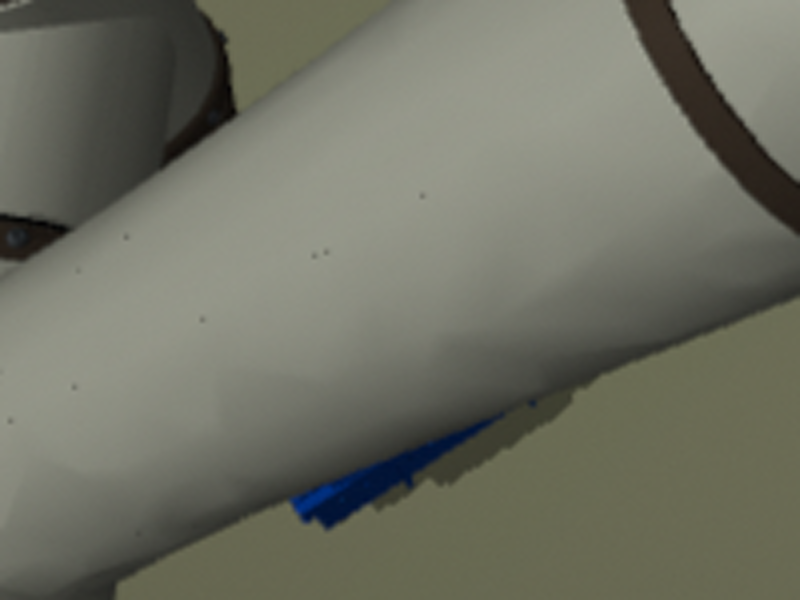

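The arm hides the tray from the side camera, with only a rim strip visible at (400,470). I'll continue by measured pose and force, and use the top view for checks.

arm_command:
  deltas:
    - [0.2,0,0,-15,0,0,0]
    - [0.2,0,0,-30,0,0,0]
    - [0.2,0,0,-45,0,0,0]
    - [0.2,0,0,-58,0,0,0]
    - [0.2,0,0,-60,0,0,0]

```text
t: 15.07
ee_pos: [0.5314, 0.3738, 0.0357]
eef_rot: [0.0, 0.996, -0.092, -0.0]
force: [-0.1, -1.0, -0.9]
grip_width: 0.052
```

arm_command:
  deltas:
    - [0,0,0,0,0,0,0]
    - [-1,0,0,0,0,0,0]
    - [-1,0,0,0,0,0,0]
    - [-1,0,0,0,0,0,0]
    - [-1,0,0,0,0,0,0]

```text
t: 15.48
ee_pos: [0.5318, 0.3749, 0.037]
eef_rot: [-0.001, 0.996, -0.092, 0.001]
force: [-0.6, -0.4, -0.6]
grip_width: 0.0268
```

arm_command:
  deltas:
    - [-1,0,0,0,0,0,0]
    - [-1,0,0,0,0,0,0]
    - [-1,0,0,0,0,0,0]
    - [-1,0,0,0,0,0,0]
    - [-1,0,0,0,0,0,0]

```text
t: 15.9
ee_pos: [0.5317, 0.3748, 0.0363]
eef_rot: [-0.0, 0.996, -0.091, 0.0]
force: [0.0, 1.3, 0.7]
grip_width: 0.0096
```

Run:
```python
from h import *
o=robot.get_obs(); print(o['ee_pos'],o['force'],o['grip_width'])
im=robot.capture('top'); cv2.imwrite('pics/c5.png',cv2.resize(im[140:280,120:300,::-1],(720,560),interpolation=cv2.INTER_CUBIC))
for b in blobs(im,*BLUE,15): h=cv2.convexHull(b); print(cv2.contourArea(b),h[:,0].min(0),h[:,0].max(0), onz('top',cv2.approxPolyDP(h,4,True)[:,0],.045).round(3).tolist())
```

```text
[0.53171655 0.37481867 0.03630092] [0.00539278 1.30573905 0.73322805] 0.00960594343140523
70.5 [169 219] [177 232] [[0.542, 0.337, 0.045], [0.508, 0.34, 0.045], [0.507, 0.353, 0.045]]
4901.0 [165 169] [260 250] [[0.673, 0.35, 0.045], [0.63, 0.121, 0.045], [0.464, 0.153, 0.045], [0.49, 0.303, 0.045], [0.572, 0.366, 0.045]]
```

View pics/c5.png

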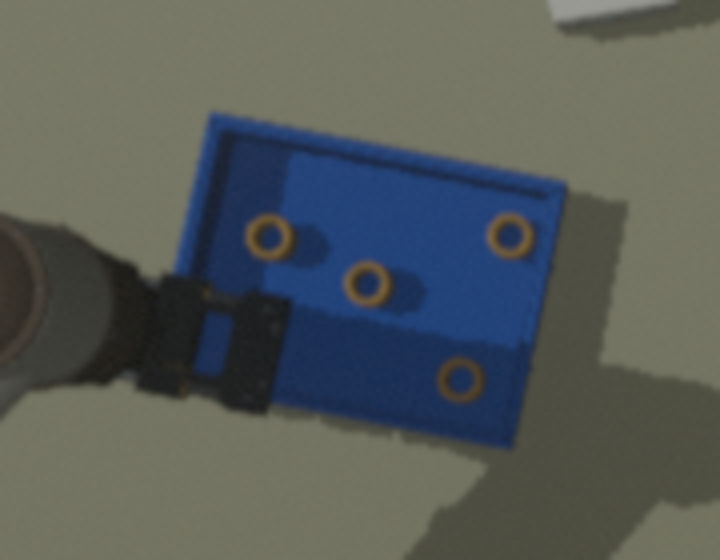

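The rim is pinched, with an opening of 9.6 mm. In the top view the hand is at (225,340) and all four bushings are clear of the fingers. Now I'll tilt about the far-right corner at (562,185).

arm_command:
  deltas:
    - [-1,0.6,-1.2,10,0.0313,0.0155,0]
    - [-1,1.4,-2.8,19.5,0.0626,0.031,0]
    - [-1,2.3,-4.6,29,0.0938,0.0464,0]
    - [-1,3.3,-6.7,38,0.1251,0.0619,0]
    - [-1,4.5,-9.1,47,0.1564,0.0774,0]

```text
t: 16.37
ee_pos: [0.5353, 0.3651, 0.0826]
eef_rot: [-0.075, 0.992, -0.092, -0.047]
force: [0.9, 0.1, -2.4]
grip_width: 0.0101
```

arm_command:
  deltas:
    - [-1,0,0,0,0,0,0]
    - [-1,0,0,0,0,0,0]

```text
t: 16.53
ee_pos: [0.536, 0.3647, 0.0827]
eef_rot: [-0.074, 0.992, -0.092, -0.046]
force: [-0.5, 0.5, -2.0]
grip_width: 0.0098
```

arm_command:
  deltas:
    - [-1,1.3,-2.7,9,0.0313,0.0155,0]
    - [-1,2.8,-5.6,17.8,0.0626,0.031,0]
    - [-1,4.4,-8.9,26.6,0.0938,0.0464,0]
    - [-1,6.1,-12.4,35.2,0.1251,0.0619,0]
    - [-1,8,-16.1,43.6,0.1564,0.0774,0]

```text
t: 16.95
ee_pos: [0.5429, 0.3492, 0.1255]
eef_rot: [-0.147, 0.981, -0.09, -0.092]
force: [0.4, -0.6, -2.0]
grip_width: 0.0098
```

arm_command:
  deltas:
    - [-1,0,0,0,0,0,0]
    - [-1,0,0,0,0,0,0]
    - [-1,0,0,0,0,0,0]

```text
t: 17.2
ee_pos: [0.5431, 0.3493, 0.1252]
eef_rot: [-0.147, 0.981, -0.09, -0.092]
force: [0.2, -1.0, -1.2]
grip_width: 0.0094
```

```bash
cat > look.py <<'E'
from h import *
import sys
o=robot.get_obs(); print(o['t'],o['ee_pos'],o['force'],o['grip_width'],'tool tilt',np.degrees(np.arccos(-rot(o['eef_rot']).apply([0,0,1])[2])))
im=robot.capture('top'); cv2.imwrite(sys.argv[1],cv2.resize(im[140:280,120:300,::-1],(720,560),interpolation=cv2.INTER_CUBIC))
for b in blobs(im,(10,75,60),(28,255,255),20): 
    M=cv2.moments(cv2.convexHull(b)); print((np.array([M['m10'],M['m01']])/M['m00']).round(1),cv2.contourArea(b))
E
python3 look.py pics/c6.png
```

```text
17.2 [0.54306083 0.3492705  0.12515743] [ 0.20491459 -0.96439286 -1.24350067] 0.00936549350636391 tool tilt 19.911448954540308
[429.1 241.4] 102.5
[248.8 217. ] 78.5
[243.5 191.1] 276.5
[337.9 143.5] 40.0
```

View pics/c6.png

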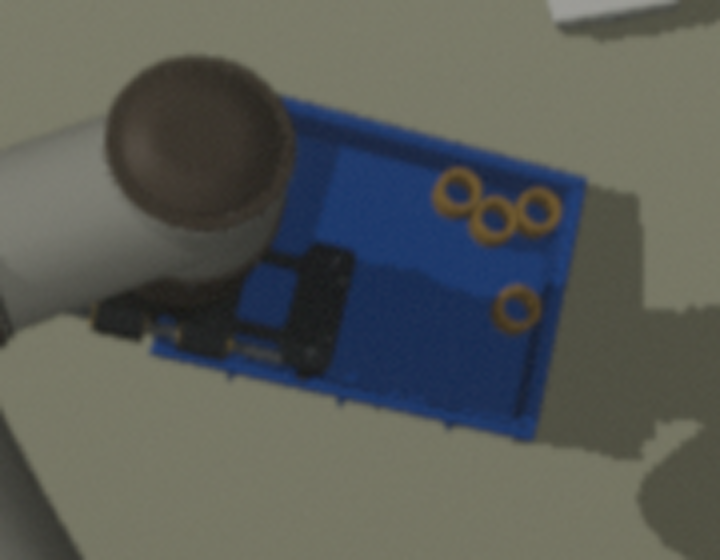

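Three bushings have gathered toward the far-right corner, at (457,191), (494,220) and (538,211). The fourth is on its way at (516,308). I'll increase to 28 degrees and let it settle.

arm_command:
  deltas:
    - [-1,1,-2,4.2,0.0157,0.0078,0]
    - [-1,2,-4.1,8.3,0.0313,0.0155,0]
    - [-1,4.1,-8.3,16.5,0.0626,0.031,0]
    - [-1,6.3,-12.9,24.4,0.0938,0.0464,0]
    - [-1,8.7,-17.7,32.2,0.1251,0.0619,0]

```text
t: 17.67
ee_pos: [0.5525, 0.3318, 0.1595]
eef_rot: [-0.207, 0.966, -0.089, -0.127]
force: [-0.4, -0.5, -1.9]
grip_width: 0.0097
```

arm_command:
  deltas:
    - [-1,0,0,0,0,0,0]
    - [-1,0,0,0,0,0,0]
    - [-1,0,0,0,0,0,0]
    - [-1,0,0,0,0,0,0]
    - [-1,0,0,0,0,0,0]

```text
t: 18.08
ee_pos: [0.5521, 0.332, 0.1584]
eef_rot: [-0.206, 0.966, -0.089, -0.127]
force: [0.3, 0.7, -2.2]
grip_width: 0.0093
```

arm_command:
  deltas:
    - [-1,0,0,0,0,0,0]
    - [-1,0,0,0,0,0,0]
    - [-1,0,0,0,0,0,0]
    - [-1,0,0,0,0,0,0]
    - [-1,0,0,0,0,0,0]

```text
t: 18.5
ee_pos: [0.5525, 0.3318, 0.1588]
eef_rot: [-0.206, 0.966, -0.089, -0.127]
force: [0.7, 1.1, -1.1]
grip_width: 0.0098
```

```bash
python3 look.py pics/c7.png
```

```text
18.5 [0.55250976 0.3317592  0.15880199] [ 0.73971037  1.11767538 -1.05455425] 0.009756337303791692 tool tilt 28.001167079701833
[429.1 241.3] 101.5
[246.2 193. ] 402.5
[338.  143.6] 39.5
```

View pics/c7.png

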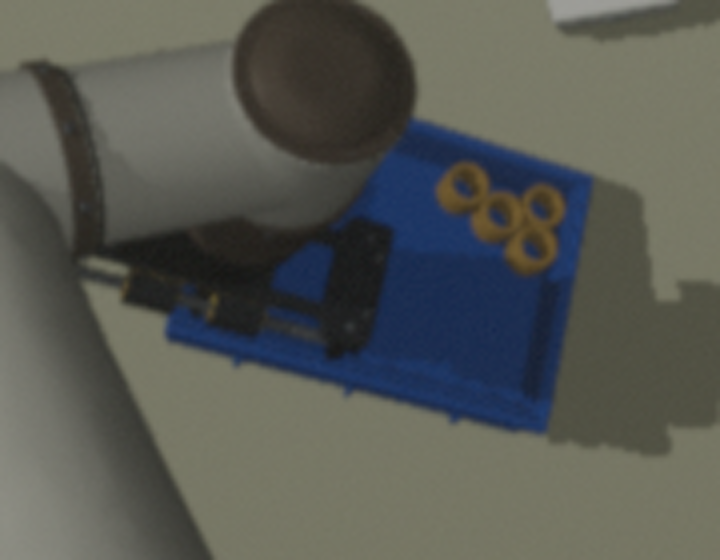

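Run:
```python
from tilt import *
px=np.array([(463,188),(498,217),(544,206),(532,248)]); uv=(px+.5)/4-.5+[120,140]
T=R.from_rotvec(a*np.radians(28)); ex=T.apply([.983,-.183,0]); ey=T.apply([.183,.983,0]); n=T.apply([0,0,1])
o,d=ray('top',uv); q=P+n*.015; s=((q-o)@n)/(d@n); w=o+d*s[:,None]-q
cor=np.array([-.003,.003])
xy=np.c_[w@ex,w@ey]; print((xy*1000).round(0)); print('dist mm',(np.linalg.norm(xy-cor,axis=1)*1000).round(0))
# predicted corners of the rim in crop px, to check the tray follows
for x,y in((0.007,-.007),(.007-.18,-.007),(.007-.18,-.007+.24)): print(((proj('top',P+ex*x+ey*y+n*.045)-[120,140])*4+1.5).round(0))
```

```text
[[-20.  71.]
 [-32.  44.]
 [-15.  14.]
 [-46.  17.]]
dist mm [70. 50. 17. 46.]
[[595. 171.]]
[[548. 429.]]
[[165. 328.]]
```

The predicted rim corners match the picture, so the tray is tilted about 28 degrees. All four bushings are within 70 mm of the corner. I'll do one check that they are still, then hand in.

arm_command:
  deltas:
    - [-1,0,0,0,0,0,0]
    - [-1,0,0,0,0,0,0]
    - [-1,0,0,0,0,0,0]

```text
t: 18.8
ee_pos: [0.5526, 0.3317, 0.1589]
eef_rot: [-0.206, 0.966, -0.089, -0.127]
force: [-0.7, 0.4, -0.6]
grip_width: 0.0099
```

```bash
python3 look.py pics/c8.png; python3 -c "
import cv2,numpy as np
a=cv2.imread('pics/c7.png').astype(int);b=cv2.imread('pics/c8.png').astype(int);d=abs(a-b)[140:300,420:600];print(d.mean(),d.max())
from bench import robot
if d.mean()<6: print('signed',robot.sign_off())"
```

```text
18.8 [0.55261964 0.33165515 0.15887321] [-0.66836627  0.35886409 -0.57207706] 0.009860555947591235 tool tilt 28.00167542141607
[429.1 241.4] 101.5
[246.2 193. ] 402.5
[337.9 143.5] 40.0
1.1111689814814816 12
the job is handed in; nothing more can be done
signed None
```

The job is done and handed in at about 19 s on the robot's clock. No verdict is reported back.

- **Gauging:** The wide-bore bushing (p) slid fully down the gauge pin. Its bottom edge in the side view matched the collar height of 18 mm, with a light upward force of 1.9 N.
- **Sorting:** I put p in the middle of the tray and the tight one (q) in the red dish. The last picture still shows a brass bushing at q's place in the dish.
- **Tilt and hold:** I pinched the tray by its short-side rim (opening 9.9 mm) and tilted it about its far-right corner. The tool stands at 28.0°, and the tray's rim corners were within about 7 pixels of the prediction in the 4x-enlarged view.
- **Final state:** The four good bushings lie about 17, 46, 50 and 70 mm from that corner; the limit is 110 mm. Two pictures about 0.3 s apart showed no movement.

**Not fully checked:** The arm blocked the side camera at the end, so the final state rests on the top view and the robot's own readings. The grip on the tray is inferred from the finger opening and the tray following the tool. I saw no disagreements between checks beyond 1–3 mm of camera error. I viewed 11 pictures, one over the budget of 10.

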